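# Lock the levelling plate's setting nut with its jam nut

### The job

The levelling plate has been set and only its far stud is still unlocked: put the slim open-ended spanner flat on the plate with its jaw home on that stud's lower brass nut and its shank beside the locating pin that will stop it, so that the brass nut cannot follow; then run the steel upper nut down (clockwise) and tighten it against the brass one to about 0.35 newton metre, so that the two stay jammed. The brass nut is the setting and must not be turned by more than the little slack of the spanner and pin; do not overtighten, and leave the spanner lying on the nut.

Things in the scene. Friction and masses are not known exactly. Their poses are not given: they have to be found in the camera images.
- level_plate: Fixed spring-borne steel levelling plate, 195 x 150 mm, top face 42 mm above the desk. Origin: on the desk under its centre; x along the 195 mm side to the far stud, z up. Finished 16 mm studs with two nuts each at x -70, y +53 and -53 mm (tops 80 mm up); between them the spanner can come in from -x. Unlocked far stud at x +60, y 0. A tall measuring machine stands at the left back.
- stud_top (a point): Top centre of the unlocked far stud (16 mm, upright, top 87 mm above the desk). Right-hand thread, lead 4 mm a turn: a nut goes down 0.64 mm a radian turned clockwise seen from above. The stud stands up between the fingers when its upper nut is pinched from above.
- set_nut: Lower, brass hexagon nut on the far stud: 24 mm across flats, 27.7 over corners, 14 high. Origin: centre of its underside, about 0.5 mm above the plate; z up. Flats look to its own +y and -y (and every 60 degrees); its x starts within 0.11 rad of the plate's x. It is loose (about 0.1 N m turns it) and follows the steel nut unless held. Turned over 0.7 rad the setting is lost.
- jam_nut: Upper, steel hexagon nut on the far stud, same size: 24 mm across flats, 14 high. Origin: centre of its underside; z up; flats look to its own +y and -y (every 60 degrees). Starts 1.3 to 2.6 mm clear above the brass nut (2 to 4 rad of turning), its x within 0.9 rad of the plate's x. Pinch it from above across two flats, fingertips over 1 mm above its underside to spare the brass nut.
- jam_nut_top (a point): Centre of the steel nut's top face, 14 mm above its underside. It runs down freely (under 0.1 N m; an arm that springs back after a turn reads about 0.1 low, so judge by the rise over free running). On contact spanner and brass nut first swing to the pin, then torque climbs ever steeper: 0.35 N m about 0.7 rad past contact. 0.25 is enough, over 0.9 too much; released, it stays.
- set_nut_corner (a point): Point 12.5 mm from the brass nut's axis along its own x, 7 mm above its underside; it shows how far that nut has turned. With the spanner well on, about 0.3 to 0.5 rad in all.
- spanner: Loose slim open-ended spanner, bright steel, about 0.15 kg, 10 mm thick, flat on the desk right of the plate. Origin: underside of the 16 mm wide shank; x along it to the jaw, z up. Straight shank from x -64 to +60 mm, then a round head 54 mm wide, to +110 mm. Balance point about x +45 mm. Gripped firmly within 10 mm of its origin it holds level and the fingers stay clear of pin and studs.
- spanner_jaw (a point): Centre of the spanner's jaw: x +100 mm from the spanner's origin, at half its thickness (5 mm up). On the nut's axis, to about 2 mm, when the jaw is home. The jaw is open to +x, 25.5 mm wide (1.5 mm more than the nut), its tips 10 mm ahead of this point with 4 mm lead-in chamfers, its bottom 15 mm behind it. Set down 26 to 38 mm short of the nut axis it clears nut and pin.
- pin_top (a point): Top centre of the locating pin that stops the spanner: steel, 10 mm across, 14 mm above the plate's face, fixed at the plate's x -8, y +24 mm (68 mm nearer than the far stud, 24 mm to its left). With the jaw home the shank meets it when the spanner points 0.15 rad clockwise of the plate's x. A like pin at y -55 mm is out of the way.

How it is judged (in metres and radians):
On the way, in this order (a step that is already met when the one before it is completed fails the run):
1. the spanner lies flat on the plate with its jaw on the brass setting nut (horizontal distance between spanner_jaw and set_nut below 0.006 m and z of spanner_jaw in the frame of level_plate below 0.05 m and angle between spanner's own z axis and vertical below 0.08 rad), for 0.2 s.
2. with the spanner on, the steel nut is tight on the brass nut (all of step 1 and contact force between jam_nut and set_nut above 40 N), for 0.2 s.
At the end, for the whole second after the job is handed in: The steel nut presses on the brass nut by over 40 N (about 0.25 N m of tightening); the brass nut has turned less than 0.7 rad (corner point moved under 8.6 mm); the spanner lies at rest, flat on the plate (within 0.08 rad), its jaw centre within 6 mm of the nut axis (all of step 2 and linear speed of spanner below 0.01 m/s and distance of set_nut_corner from where it was at the start of the episode below 0.0086 m); the robot touches nothing.
It fails at once if the brass setting nut is turned by more than 0.7 rad (corner point moved 8.6 mm) (distance of set_nut_corner from where it was at the start of the episode above 0.0086 m).
It fails at once if the nuts are overtightened: they press on each other by more than 160 N (about 0.95 N m) (contact force between jam_nut and set_nut above 160 N).
It also fails if it takes over 72 s, if anything falls off the work surface, if the arm or the gripper's body presses on something with over 40 N, if the wrist force passes 120 N, or if a joint passes its speed limit or range.

### The arm

A 6-joint arm with a two-finger parallel gripper is mounted at the origin on a cart in front of the work surface, level with it; the furniture and walls round the work are solid. World frame = base frame: x ahead of the robot, y to its left, z up, the work surface at z = 0. Lengths are in mm, angles in rad, forces in N, time in s.
With the tool pointing down it reaches from about 400 to 925 mm from the base axis. Payload 12.5 kg.
Tool frame: the origin (TCP) lies midway between the tips of the shut fingers; the grasp point (between the pads) lies 19 mm behind it (env.pinch_z is the z of the grasp point in the tool frame, in mm); z points along the fingers, y is the line along which they close (so a half turn about z gives the same grasp; the last joint's range is limited). The gripper opens to 95 mm and grips with 3 to 60 N. Pads are 20 mm wide; open, the fingers measure 119 mm over their backs; the gripper's body (75 mm by 180 mm) begins 59 mm behind the grasp point.
Start: joints at [1.159, 0.491, 1.559, -0, 1.092, -0.106], TCP at [188.143, 596.028, 214.661] pointing down, gripper open.
Joint ranges: [-3.1, 3.1], [-0.84, 2.19], [0.05, 2.79], [-1.13, 4.28], [0.06, 2.93], [-2.69, 2.69]. Speed limits (rad/s): [2.22, 2.22, 2.79, 3.14, 3.14, 3.14].

### API

Orientations are given as [roll, pitch, yaw] about the fixed x, y, z axes, in that order (R = Rz(yaw) Ry(pitch) Rx(roll)).
In Python, from cell import env, eyes gives the robot as it stands.
- The arm moves only by the shell command python3 -m inch 'ROWS'. ROWS is JSON, a list of rows, each a list of 3 entries, a list of its own where there are three numbers: the shift along the tool's x, y, z in units of 60 mm (1.0 is 60 mm), then the turn about the tool's z in units of 5 degrees (1.0 is 5 degrees), then the closure, from -1 (fully open) to 1 (shut). In form: [[[tx, ty, tz], turn, claw], ...]. A call has exactly 10 rows; each row shifts and turns the commanded pose from where the row before left it, along the tool's axes as they then stand; what a row does not reach is not made up. A row lasts 1/8 s, in which the tool goes at most 62.5 mm and 10.7 degrees, less where a joint would pass 70% of its speed; a pose out of reach is approached as far as the arm can. A call is refused whole if a number of a shift passes 1 or a number of a turn 1, either way. A call with a gripper value outside its range is refused whole. The fingers move at their own pace and stop on an object; the grip force is fixed at half the most. Time passes only in rows, so rows that do not move let the fingers close, or fill a call up. It gives the time, the measured TCP pose, the force, the opening and the grip force at its end, in the units of the state.
- env.state(): the state, without advancing time (a new reading comes with each control period).
- eyes.read_camera(name): name is "scene" or "top" or "wrist"; returns a dict with "pixels" (420x560x3 uint8, red, green, blue), "fx", "fy", "cx", "cy" (pixels), "distortion" ([k1, k2, p1, p2, k3] as OpenCV has them; the pictures are not rectified), "extrinsics" (4x4, takes a point from world to camera coordinates). Camera axes: x right, y down, z forward; pixel columns grow to the right and rows downward; lengths in mm; the calibration is good to about 2 mm. A picture is of the moment at which its call begins. There is no depth.
- env.job_done(): hands the job in; it is judged then, once.
Trained networks look in a picture, given as the dict that the camera call returned (one of the last four; its "shot" number tells which), for a name from the list of things; names that differ only in an ending like _2 or _b are one class to them, and where a whole thing is asked for, a point or a joint stands for the part that bears it (a point fixed in the world has none). Each returns a list of dicts, best first, with "score" (0 to 1); they miss things now and then, are a little off and sometimes report something else, mostly with a low value. They report only what shows in the picture. A call takes as long as a camera call.
- eyes.boxes_of(name, picture): "centre" ([row, column] in pixels, amid what is visible of it).
- eyes.cut_out(name, picture): "mask" (420x560 bool, what is visible of it) and "centre" ([row, column] in pixels, amid what is visible of it).
- eyes.spot_point(name, picture): "centre" ([row, column] in pixels: a listed point, or the origin of a listed thing).
The state is a dict: "t": time; "joints": joint angles; "qvel": joint speeds; "tau": joint torques, N m; "eef_pos": TCP position; "tcp_rot": TCP orientation; "ft_force": force on the tool from outside, world axes, zero at the start; "moment": the same for the moment, N m; "opening": opening from 0.0 (shut) to 1.0 (fully open); "grip_force": force on a finger pad.
Only numpy, scipy, OpenCV 4.12 (cv2) and the standard library are available. Lean on these libraries where they do the work, as an engineer would, in place of code of your own. Each camera call takes 0.05 s, during which the arm holds its last target. There are 200 camera calls.

## Working session

There is one attempt and no reset: what is moved stays moved. The work goes in short steps, Python scripts to look and compute and a shell command to move; the robot and the scene stay as the last step left them, time stands still between calls to the robot, and variables do not carry over. Pictures are saved under pics/ and viewed, at most 10 in all, crops included, and the job is handed in when it is done.

```bash
ls; mkdir -p pics
cat > h.py <<'E'
import numpy as np, cv2
from cell import env, eyes
def ray(pic,rc):
    K=np.array([[pic["fx"],0,pic["cx"]],[0,pic["fy"],pic["cy"]],[0,0,1.]])
    u=cv2.undistortPoints(np.array([[[rc[1],rc[0]]]],float),K,np.array(pic["distortion"],float))[0,0]
    E=np.array(pic["extrinsics"]);R,t=E[:3,:3],E[:3,3]
    return -R.T@t, R.T@np.array([u[0],u[1],1.])
def atz(pic,rc,z):
    o,d=ray(pic,rc); return o+d*(z-o[2])/d[2]
def tri(obs):
    A=np.zeros((3,3));b=np.zeros(3)
    for p,rc in obs:
        o,d=ray(p,rc);d=d/np.linalg.norm(d);M=np.eye(3)-np.outer(d,d);A+=M;b+=M@o
    return np.linalg.solve(A,b)
def proj(pic,X):
    K=np.array([[pic["fx"],0,pic["cx"]],[0,pic["fy"],pic["cy"]],[0,0,1.]])
    E=np.array(pic["extrinsics"]);r,_=cv2.Rodrigues(E[:3,:3])
    p=cv2.projectPoints(np.array([X],float),r,E[:3,3],K,np.array(pic["distortion"],float))[0][0,0]
    return p[::-1]
def save(n,pic): cv2.imwrite(f"pics/{n}.png",pic["pixels"][:,:,::-1])
E
python3 - <<'E'
from h import *
s=env.state();print(s, env.pinch_z)
P={c:eyes.read_camera(c) for c in("scene","top","wrist")}
for c in P: save("a_"+c,P[c]); print(c,np.array(P[c]["extrinsics"]).round(2).tolist(),P[c]["fx"])
H=dict(level_plate=0,stud_top=87,set_nut=42.5,jam_nut=59,jam_nut_top=73,set_nut_corner=49.5,spanner=0,spanner_jaw=5,pin_top=56)
for n,z in H.items():
    for c in P:
        try:r=eyes.spot_point(n,P[c])
        except Exception as e: print(e);continue
        for q in r[:2]: print(n,c,round(q["score"],2),np.round(q["centre"],1),atz(P[c],q["centre"],z).round(1))
cv2.imwrite("pics/st.png",cv2.resize(np.hstack([P["scene"]["pixels"],P["top"]["pixels"]])[:,:,::-1],(800,300)))
E
```

```text
pics
{'t': 0.0, 'joints': array([ 1.15941868e+00,  4.91529160e-01,  1.55945443e+00, -1.82039056e-05,
        1.09171163e+00, -1.05608146e-01]), 'qvel': array([-1.86913639e-03, -4.53052782e-05,  5.07830248e-04,  9.46538060e-04,
        1.06252944e-03, -5.87622735e-04]), 'tau': array([ 1.31339151e-03, -6.12645292e+01, -2.58176190e+01,  6.92794262e-02,
        4.82866878e-02, -1.43751276e-04]), 'eef_pos': array([188.02852569, 595.7826973 , 214.07892559]), 'tcp_rot': array([-3.14049453e+00, -1.00168224e-04,  2.83583150e+00]), 'ft_force': array([-0.11501732,  0.46256373, -0.285471  ]), 'moment': array([0.02076722, 0.01144816, 0.01266666]), 'grip_force': 0.0, 'opening': 0.9958247755958484} -18.8
scene [[0.57, -0.82, 0.01, -425.57], [-0.6, -0.43, -0.68, 313.59], [0.56, 0.38, -0.73, 636.1], [0.0, 0.0, 0.0, 1.0]] 441.5522365724605
top [[-0.07, -1.0, 0.0, -104.59], [-0.98, 0.07, -0.21, 555.57], [0.2, -0.02, -0.98, 843.19], [0.0, 0.0, 0.0, 1.0]] 460.1933820118862
wrist [[0.3, 0.95, -0.0, -624.58], [0.91, -0.29, 0.28, -32.71], [0.27, -0.09, -0.96, 391.16], [0.0, 0.0, 0.0, 1.0]] 307.8382382274696
[... 450 characters left out ...]
 200.8] [620.8   5.8  59. ]
jam_nut_top scene 0.47 [160.2 250.5] [624.9   3.2  73. ]
jam_nut_top top 0.43 [172.9 200.1] [620.4   4.9  73. ]
set_nut_corner scene 0.44 [166.6 258.6] [639.5  -6.4  49.5]
set_nut_corner top 0.58 [167.1 206.5] [638.7  -4.9  49.5]
spanner scene 0.98 [314.2 315.8] [ 431.7 -286.4    0. ]
spanner top 0.72 [267.4 354.1] [ 420.2 -290.4    0. ]
spanner_jaw scene 0.63 [284.4 352. ] [ 519.4 -309.3    5. ]
spanner_jaw scene 0.47 [157.  252.6] [698.4  57.4   5. ]
spanner_jaw top 0.95 [219.1 358.5] [ 518.6 -308.8    5. ]
pin_top scene 0.81 [175.6 220. ] [563.7  37.6  56. ]
pin_top top 0.71 [205.7 186.8] [560.3  36.1  56. ]
pin_top top 0.18 [264.7 353.1] [ 422.1 -279.2   56. ]
```

View pics/st.png

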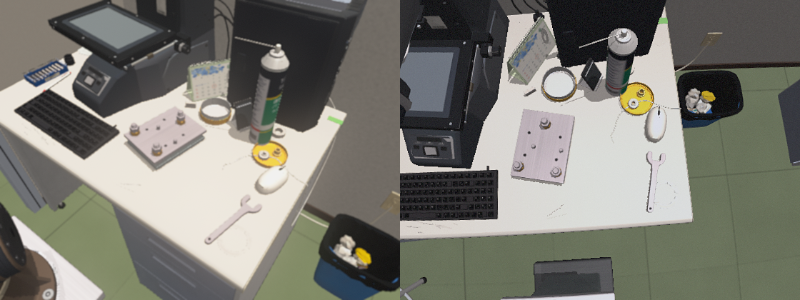

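Run:
```python
from h import *
P={c:eyes.read_camera(c) for c in("scene","top")}
P2={c:eyes.read_camera(c) for c in("scene","top")}
for n in "level_plate stud_top set_nut jam_nut_top spanner spanner_jaw pin_top".split():
    o=[]
    for Q in (P,P2):
        for c in Q:
            r=eyes.spot_point(n,Q[c])
            if r: o.append((Q[c],r[0]["centre"]))
    print(n,tri(o).round(1))
m=eyes.cut_out("spanner",P["top"])[0]["mask"]
pts=np.array([atz(P["top"],(r,c),5)[:2] for r,c in np.argwhere(m)])
c=pts.mean(0);w,v=np.linalg.eigh(np.cov((pts-c).T));d=v[:,1];d*=np.sign(d[0]);print("sp axis",np.arctan2(d[1],d[0]),c,((pts-c)@d).min(),((pts-c)@d).max())
m=eyes.cut_out("level_plate",P["top"])[0]["mask"]
cs,_=cv2.findContours(m.astype(np.uint8),0,2);k=max(cs,key=cv2.contourArea)[:,0]
q=np.array([atz(P["top"],(p[1],p[0]),42)[:2] for p in k],np.float32);print(cv2.minAreaRect(q))
cv2.imwrite("pics/crop.png",cv2.resize(P["top"]["pixels"][130:300,140:400,::-1],(780,510),interpolation=2))
```

```text
level_plate [562.8   8.9  -2.9]
stud_top [632.6   4.4  77.6]
set_nut [629.   -3.4  41.1]
jam_nut_top [ 440.8 -198.7  285.9]
spanner [ 424.5 -286.4    7.1]
spanner_jaw [ 519.7 -307.4    3.8]
pin_top [561.7  34.   59.6]
sp axis -0.21149883395843708 [ 454.51651476 -293.88783022] -93.60621336009578 78.19448003789822
((566.9149780273438, 11.856315612792969), (153.17747497558594, 194.39854431152344), 78.13252258300781)
```

The overview shows the plate at about (540,147) in the right half, with its three studs. The spanner lies at about (655,185) with its jaw pointing away from the robot. The tall machine at the back left must be avoided. Spanner: origin ≈ (424,-287), yaw ≈ -0.211. Plate yaw ≈ -0.207.

```bash
cat >> h.py <<'E'
def plan(*targets):
    s=env.state();p=np.array(s["eef_pos"]);y=s["tcp_rot"][2]
    for (x,yy,z,yaw) in targets:
        d=np.array([x,yy,z])-p;a=np.array([np.cos(y),np.sin(y),0]);b=np.array([np.sin(y),-np.cos(y),0])
        print("units x,y,z:",(np.array([d@a,d@b,-d[2]])/60).round(2),"turn units:",round(float(-np.degrees((yaw-y+np.pi)%(2*np.pi)-np.pi)/5),2))
        p=np.array([x,yy,z],float);y=yaw
E
python3 -c "
from h import *
plan((340,300,214,2.836),(440,0,214,2.836),(424,-287,120,2.93))"
```

```text
units x,y,z: [-3.9  -3.94  0.01] turn units: -0.0
units x,y,z: [-3.09 -4.27 -0.  ] turn units: -0.0
units x,y,z: [-1.18 -4.64  1.57] turn units: -1.08
```

```bash
python3 -m inch '[[[-0.65,-0.66,0],0,-1],[[-0.65,-0.66,0],0,-1],[[-0.65,-0.66,0],0,-1],[[-0.65,-0.66,0],0,-1],[[-0.65,-0.66,0],0,-1],[[-0.65,-0.66,0],0,-1],[[-0.5,-0.7,0],0,-1],[[-0.5,-0.7,0],0,-1],[[-0.5,-0.7,0],0,-1],[[-0.5,-0.7,0],0,-1]]'
python3 -m inch '[[[-0.5,-0.7,0],0,-1],[[-0.5,-0.7,0],0,-1],[[-0.2,-0.8,0],0,-1],[[-0.2,-0.8,0],0,-1],[[-0.2,-0.8,0],-0.5,-1],[[-0.2,-0.75,0.3],-0.5,-1],[[-0.2,-0.75,0.3],0,-1],[[-0.2,-0.7,0.3],0,-1],[[0,0,0],0,-1],[[0,0,0],0,-1]]'
python3 - <<'E'
from h import *
p=eyes.read_camera("wrist");save("w1",p);print(env.state()["eef_pos"],env.state()["tcp_rot"])
for n,z in (("spanner",0),("spanner_jaw",5)):
    for q in eyes.spot_point(n,p)[:2]: print(n,round(q["score"],2),q["centre"],atz(p,q["centre"],z).round(1))
plan((424,-287,120,2.93))
E
```

```text
t: 4.45
eef_pos: [404.0, 101.0, 214.9]
tcp_rot: [3.141, 0.001, 2.836]
ft_force: [0.6, 0.5, 0.4]
opening: 0.999
grip_force: 0.0
t: 5.7
eef_pos: [430.8, -280.0, 160.6]
tcp_rot: [3.141, -0.0, 2.923]
ft_force: [0.3, -0.2, 0.6]
opening: 0.999
grip_force: 0.0
[ 431.00424834 -279.67607876  160.93749837] [3.14147849e+00 1.29493456e-04 2.92345333e+00]
spanner 0.57 [193.9, 269.3] [ 425.9 -285.9    0. ]
spanner_jaw 0.6 [276.2, 264.4] [ 520.1 -313.2    5. ]
units x,y,z: [ 0.09 -0.15  0.69] turn units: -0.07
```

View pics/w1.png

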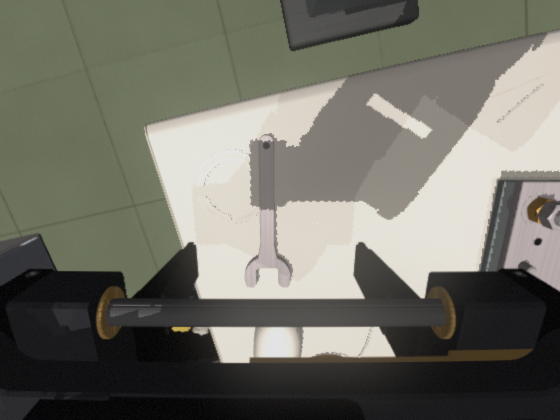

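The wrist view shows the shank from about (145,266) to the jaw at about (275,268), between the fingers. I'll take the shank axis from the mask.

```bash
cat >> h.py <<'E'
def axis(p,z,far=None):
    m=eyes.cut_out("spanner",p)[0]["mask"]
    pts=np.array([atz(p,(r,c),z)[:2] for r,c in np.argwhere(m)])
    c=pts.mean(0)
    for k in range(5):
        q=pts if k==0 else pts[(abs((pts-c)@n)<13)&((pts-c)@d<(0 if k>1 else 10))]
        cc=q.mean(0);v=np.linalg.eigh(np.cov((q-cc).T))[1][:,1];d=v*np.sign(v[0]);n=np.array([-d[1],d[0]])
        if k: c0=cc
    s=(pts-c0)@d
    return np.arctan2(d[1],d[0]),c0,c0+d*s.min(),c0+d*s.max(),d
E
python3 - <<'E'
from h import *
for c in("wrist","top"):
    p=eyes.read_camera(c);a,c0,b,t,d=axis(p,8);print(c,a,c0,"tail->orig",b+64*d,"tip->orig",t-110*d)
E
```

```text
wrist -0.21626043578076742 [ 408.48403407 -285.07255487] tail->orig [ 425.47469991 -288.80533824] tip->orig [ 426.56830218 -289.04559841]Traceback (most recent call last):
  File "<stdin>", line 3, in <module>
  File "h.py", line 28, in axis
    m=eyes.cut_out("spanner",p)[0]["mask"]
      ~~~~~~~~~~~~~~~~~~~~~~~~~^^^
IndexError: list index out of range
```

```bash
python3 -c "
from h import *
plan((425.5,-288,3,2.927))"
```

```text
units x,y,z: [ 0.06 -0.15  2.63] turn units: -0.04
```

```bash
python3 -m inch '[[[0.06,-0.15,0.6],-0.04,-1],[[0,0,0.6],0,-0.6],[[0,0,0.6],0,-0.4],[[0,0,0.5],0,-0.4],[[0,0,0.33],0,-0.4],[[0,0,0],0,1],[[0,0,0],0,1],[[0,0,0],0,1],[[0,0,0],0,1],[[0,0,0],0,1]]'
```

```text
t: 7.3
eef_pos: [425.6, -288.4, 3.0]
tcp_rot: [-3.141, 0.0, 2.927]
ft_force: [0.2, 0.6, 0.1]
opening: 0.229
grip_force: 0.0
```

I'll regrip half a turn round so that the wrist camera looks at the jaw side during the fit. While the arm is here I'll also measure the plate.

```bash
python3 -m inch '[[[0,0,0],0,-0.4],[[0,0,0],0,-0.4],[[0,0,-0.6],0,-0.4],[[0,0,0],1,-0.4],[[0,0,0],1,-0.4],[[0,0,0],1,-0.4],[[0,0,0],1,-0.4],[[0,0,0],1,-0.4],[[0,0,0],1,-0.4],[[0,0,0],1,-0.4]]'
for i in 1; do python3 -m inch '[[[0,0,0],1,-0.4],[[0,0,0],1,-0.4],[[0,0,0],1,-0.4],[[0,0,0],1,-0.4],[[0,0,0],1,-0.4],[[0,0,0],1,-0.4],[[0,0,0],1,-0.4],[[0,0,0],1,-0.4],[[0,0,0],1,-0.4],[[0,0,0],1,-0.4]]'; done
python3 -m inch '[[[0,0,0],1,-0.4],[[0,0,0],1,-0.4],[[0,0,0],1,-0.4],[[0,0,0],1,-0.4],[[0,0,0],1,-0.4],[[0,0,0],1,-0.4],[[0,0,0],1,-0.4],[[0,0,0],1,-0.4],[[0,0,0],1,-0.4],[[0,0,0],1,-0.4]]'
python3 -m inch '[[[0,0,0],1,-0.4],[[0,0,0],1,-0.4],[[0,0,0],1,-0.4],[[0,0,0],1,-0.4],[[0,0,0],1,-0.4],[[0,0,0],1,-0.4],[[0,0,0],1,-0.4],[[0,0,0],1,-0.4],[[0,0,0],1,-0.4],[[0,0,0],0,-0.4]]'
python3 - <<'E'
from h import *
p=eyes.read_camera("wrist");save("w2",p);s=env.state();print(s["eef_pos"],s["tcp_rot"],s["joints"])
for n,z in (("spanner",0),("spanner_jaw",5)):
    for q in eyes.spot_point(n,p)[:2]: print(n,round(q["score"],2),q["centre"],atz(p,q["centre"],z).round(1))
plan((425.5,-288,3,-.214))
E
```

```text
t: 8.55
eef_pos: [425.5, -288.3, 38.8]
tcp_rot: [3.142, -0.0, 2.313]
ft_force: [-0.5, 0.3, 0.1]
opening: 0.703
grip_force: 0.0
t: 9.8
eef_pos: [425.5, -288.3, 38.8]
tcp_rot: [-3.142, -0.0, 1.44]
ft_force: [-0.4, 0.2, 0.7]
opening: 0.702
grip_force: 0.0
t: 11.05
eef_pos: [425.5, -288.3, 38.8]
tcp_rot: [-3.141, -0.0, 0.567]
ft_force: [0.3, 0.4, -0.2]
opening: 0.696
grip_force: 0.0
t: 12.3
eef_pos: [425.6, -288.4, 38.8]
tcp_rot: [-3.142, -0.0, -0.214]
ft_force: [0.0, 0.6, 0.0]
opening: 0.7
grip_force: 0.0
[ 425.52328674 -288.32910326   38.78848472] [-3.14146842e+00  4.82549699e-05 -2.13182849e-01] [-7.24132174e-01  5.95777201e-01  1.98930038e+00  1.60450735e-04
  5.56617921e-01  1.05971077e+00]
spanner 0.77 [240.1, 278.0] [ 423.2 -289.7    0. ]
units x,y,z: [-0.  -0.   0.6] turn units: 0.01
```

View pics/w2.png

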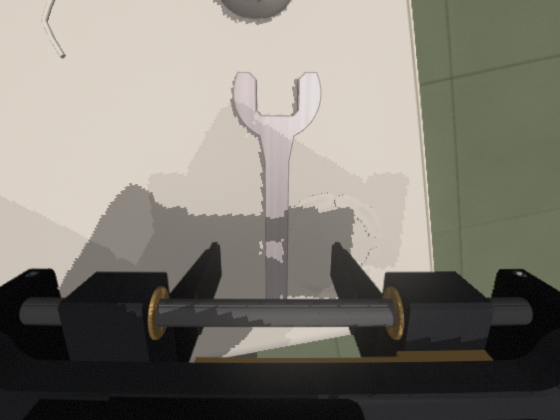

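The jaw is in plain view: tips at row 72, columns 245 and 310, jaw bottom at (115,277). The shank is centred between the fingers, so I grip and lift.

```bash
python3 -m inch '[[[0,0,0.6],0,-0.4],[[0,0,0],0,-0.2],[[0,0,0],0,1],[[0,0,0],0,1],[[0,0,0],0,1],[[0,0,0],0,1],[[0,0,0],0,1],[[0,0,0],0,1],[[0,0,-0.1],0,1],[[0,0,-0.5],0,1]]'
python3 -c "
from h import *
o=np.array([566.9,11.9]);a=-.207;u=np.array([np.cos(a),np.sin(a)])
st=o+60*u;q=st-132*u;print(st,q,env.state()['grip_force'],env.state()['eef_pos'])
plan((q[0],q[1],115,a))"
```

```text
t: 13.7
eef_pos: [424.8, -287.8, 38.2]
tcp_rot: [-3.14, 0.003, -0.215]
ft_force: [-0.3, 0.6, -1.8]
opening: 0.167
grip_force: 30.0
[ 6.25619114e+02 -4.31492406e-01] [496.43706375  26.69779089] 29.99626189470291 [ 424.8248747  -287.76070837   38.19245519]
units x,y,z: [ 0.05 -5.37 -1.28] turn units: -0.09
```

```bash
python3 -m inch '[[[0,0,-0.65],0,1],[[0,0,-0.65],0,1],[[0,-0.6,0],0,1],[[0,-0.8,0],0,1],[[0,-0.8,0],0,1],[[0,-0.8,0],-0.1,1],[[0,-0.8,0],0,1],[[0,-0.8,0],0,1],[[0,-0.7,0],0,1],[[0,0,0],0,1]]'
python3 - <<'E'
from h import *
p=eyes.read_camera("wrist");save("w3",p);s=env.state();print(s["eef_pos"],s["tcp_rot"],s["joints"])
for n,z in dict(stud_top=87,set_nut=42.5,jam_nut_top=73,set_nut_corner=49.5,spanner_jaw=s["eef_pos"][2]+2,pin_top=56,level_plate=0).items():
    for q in eyes.spot_point(n,p)[:2]: print(n,round(q["score"],2),np.round(q["centre"],1),atz(p,q["centre"],z).round(1))
E
```

```text
t: 14.95
eef_pos: [492.2, 24.8, 117.0]
tcp_rot: [-3.141, 0.0, -0.203]
ft_force: [0.2, -0.7, -1.3]
opening: 0.163
grip_force: 30.0
[492.03716797  23.61346261 116.92348614] [-3.14157504e+00  2.59359386e-04 -2.03739660e-01] [-8.62535357e-02  4.41913384e-01  1.98357915e+00  7.29373401e-05
  7.16355628e-01  1.68822744e+00]
stud_top 0.94 [ 20.9 270.4] [6.266e+02 3.000e-01 8.700e+01]
set_nut 0.57 [ 27.8 270.6] [634.7  -0.9  42.5]
set_nut 0.48 [ 38.1 268.5] [628.5   2.   42.5]
jam_nut_top 0.87 [ 27.9 271.3] [ 6.266e+02 -1.000e-01  7.300e+01]
pin_top 0.93 [137.4 239.9] [565.4  36.3  56. ]
level_plate 0.67 [124.4 273.1] [569.1  11.2   0. ]
```

View pics/w3.png

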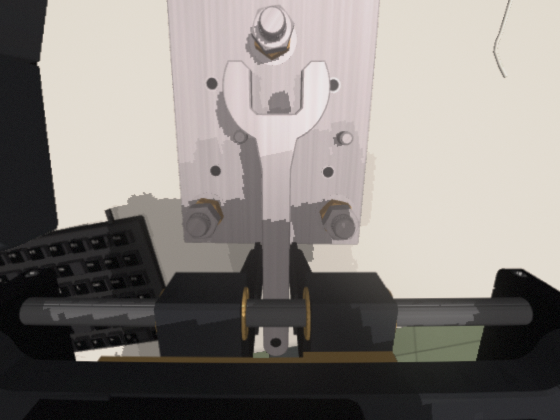

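The jaw is at (90,276), with inner edges at columns 252 and 300. The stud and nuts are at (25,271), with the brass nut peeping out at about (45,272). The locating pin is at (137,240), left of the shank as wanted. I'll zoom in on the brass nut for its angle.

Run:
```python
from h import *
im=cv2.imread("pics/w3.png");cv2.imwrite("pics/c3.png",cv2.resize(im[0:75,220:330],None,fx=7,fy=7,interpolation=cv2.INTER_CUBIC))
p=eyes.read_camera("wrist")
for rc in [(62,238),(62,318),(85,251.5),(85,301),(113,276),(200,262.5),(200,290.5)]: print(rc,atz(p,rc,124).round(1))
for yaw in (-.3,-.2,-.1):
    print([ (proj(p,(626.6+13.86*np.cos(yaw+k*np.pi/3),0.2+13.86*np.sin(yaw+k*np.pi/3),56.5))).round(1).tolist() for k in range(2,5)])
```

```text
(62, 238) [601.9  17.3 124. ]
(62, 318) [593.9 -20.5 124. ]
(85, 251.5) [590.3  13.3 124. ]
(85, 301) [585.3 -10.6 124. ]
(113, 276) [574.9   4.2 124. ]
(200, 262.5) [532.3  20.6 124. ]
(200, 290.5) [529.1   5.7 124. ]
[[45.4, 247.3], [58.3, 264.1], [49.0, 282.6]]
[[47.4, 248.3], [58.4, 266.1], [47.1, 283.7]]
[[49.3, 249.4], [58.2, 268.2], [45.1, 284.6]]
```

View pics/c3.png

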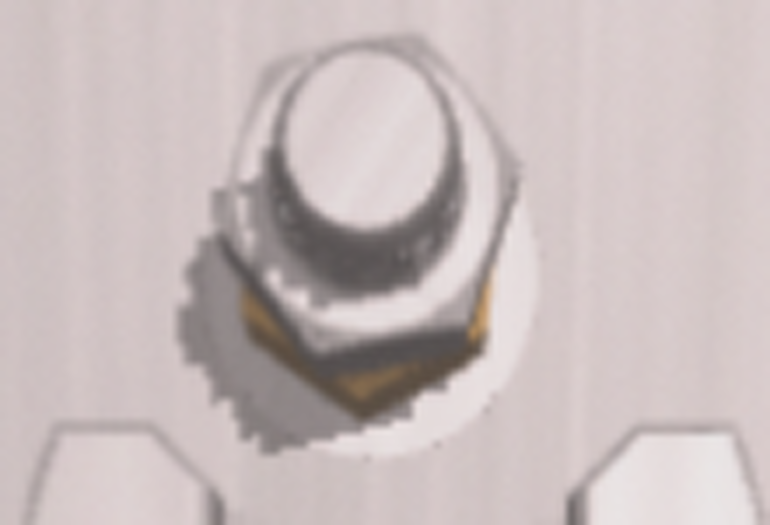

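Run:
```python
from h import *
from scipy.optimize import least_squares as LS
p=eyes.read_camera("wrist")
def fit(obs,z,k0):
    f=lambda v:np.concatenate([proj(p,(v[0]+13.86*np.cos(v[2]+k*np.pi/3),v[1]+13.86*np.sin(v[2]+k*np.pi/3),z))-o for k,o in zip(k0,obs)])
    r=LS(f,[626,0,-.2]);return r.x.round(3),r.fun.round(1)
px=lambda c,r:np.array([r/7,220+c/7])
B=[px(248,325),px(365,415),px(485,350)]
for z in(42.5,49.5): print(z,fit(B,z,[2,3,4]))
J=[px(220,235),px(315,363),px(472,333)]
for z in(59,61): print("jam",z,fit(J,z,[2,3,4]))
```

```text
42.5 (array([ 6.27712e+02, -5.02100e+00, -2.97000e-01]), array([ 0.4,  0.5, -0.5, -0.4,  0.1, -0.1]))
49.5 (array([ 6.2633e+02, -4.7940e+00, -2.9700e-01]), array([ 0.2,  0. , -0.2, -0.4,  0. ,  0.4]))
jam 59 (array([ 6.28593e+02, -4.83300e+00, -5.58000e-01]), array([ 0.4,  0.7, -0.4,  0.7, -0. , -1.4]))
jam 61 (array([ 6.28154e+02, -4.78200e+00, -5.57000e-01]), array([ 0.3,  0.6, -0.4,  0.7,  0. , -1.2]))
```

Run:
```python
from h import *
import pickle
for i in range(2):
    p=eyes.read_camera("wrist");s=env.state();print(s["eef_pos"],s["tcp_rot"][2])
    for n,z in dict(stud_top=87,jam_nut_top=73,set_nut=42.5,pin_top=56).items():
        q=eyes.spot_point(n,p)[0]; print(n,np.round(q["centre"],1),atz(p,q["centre"],z).round(1))
pickle.dump(p,open("p.pkl","wb"))
im=p["pixels"][:,:,::-1];g=cv2.resize(im[0:90,205:335],None,fx=6,fy=6,interpolation=cv2.INTER_CUBIC);cv2.imwrite("pics/c4.png",g)
```

```text
[492.21217878  22.191569   116.83321482] -0.20695634261193674
stud_top [ 19.1 267.7] [627.6  -1.8  87. ]
jam_nut_top [ 29.8 265.6] [6.261e+02 3.000e-01 7.300e+01]
set_nut [ 38.  266.7] [ 6.286e+02 -2.000e-01  4.250e+01]
pin_top [137.7 236.7] [565.7  35.5  56. ]
[492.22719541  22.54448084 116.81440042] -0.20637657871471782
stud_top [ 20.1 266.7] [ 6.273e+02 -5.000e-01  8.700e+01]Traceback (most recent call last):
  File "<stdin>", line 6, in <module>
IndexError: list index out of range
```

Run:
```python
from h import *
import pickle
p=eyes.read_camera("wrist");s=env.state();print(s["eef_pos"],s["tcp_rot"][2])
pickle.dump(p,open("p.pkl","wb"))
im=p["pixels"][:,:,::-1];g=cv2.resize(im[0:90,205:335],None,fx=6,fy=6,interpolation=cv2.INTER_CUBIC);cv2.imwrite("pics/c4.png",g)
```

```text
[492.21565719  22.61987938 116.80911443] -0.20624736754179218
```

View pics/c4.png

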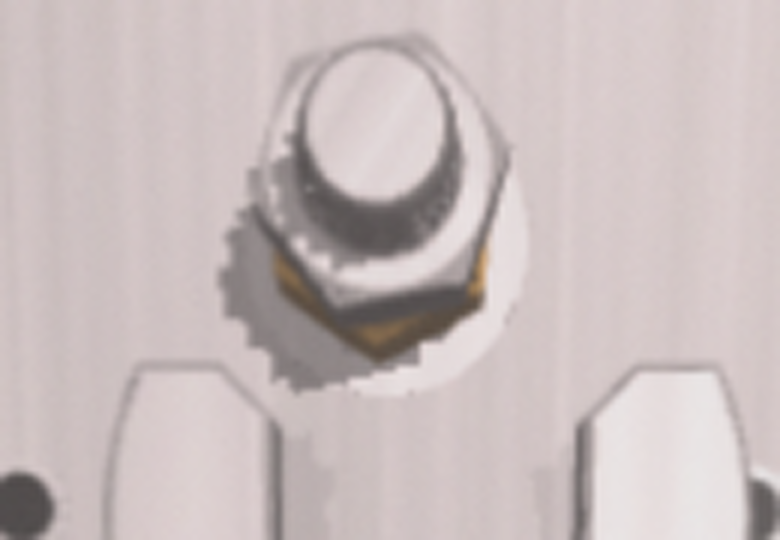

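The brass nut's lower corners are at crop (278,285), (380,360) and (482,305). The jaw sides are at crop columns about 275 and 590, so the jaw lies to the right of the nut.

Run:
```python
from h import *
import pickle
from scipy.optimize import least_squares as LS
p=pickle.load(open("p.pkl","rb"))
def fit(obs,z,k0):
    f=lambda v:np.concatenate([proj(p,(v[0]+13.86*np.cos(v[2]+k*np.pi/3),v[1]+13.86*np.sin(v[2]+k*np.pi/3),z))-o for k,o in zip(k0,obs)])
    r=LS(f,[626,0,-.2]);return r.x.round(3),r.fun.round(1)
px=lambda c,r:np.array([r/6,205+c/6])
for z in(42.5,49.5): print(z,fit([px(278,285),px(380,360),px(482,305)],z,[2,3,4]))
print("jam",fit([px(257,210),px(338,315),px(468,290)],59.5,[2,3,4]))
for c,r in ((275,480),(592,480),(130,370),(725,370)): print(atz(p,px(c,r),124).round(1))
m=axis(p,123);print(m[0],m[1],m[3])
# plate side edges
e=eyes.cut_out("level_plate",p)[0]["mask"]
L=[];R=[]
for r in range(30,120,5):
    c=np.flatnonzero(e[r]); L.append(atz(p,(r,c[0]),42)[:2]);R.append(atz(p,(r,c[-1]),42)[:2])
for q in(L,R):
    q=np.array(q);l=cv2.fitLine(q.astype(np.float32),cv2.DIST_HUBER,0,.01,.01).ravel();print("edge yaw",np.arctan(l[1]/l[0]),l)
```

```text
42.5 (array([ 6.27819e+02, -1.24600e+00, -2.89000e-01]), array([ 0.3,  0.6, -0.3, -0.5, -0. , -0.1]))
49.5 (array([ 6.26435e+02, -1.10400e+00, -2.89000e-01]), array([ 0.2,  0.1, -0.1, -0.5, -0.1,  0.4]))
jam (array([ 6.2856e+02, -1.2830e+00, -5.4800e-01]), array([ 0.1,  0.3, -0.1,  0.5, -0. , -0.8]))
[592.7  14.  124. ]
[587.4 -11.4 124. ]
[603.2  23.5 124. ]
[593.4 -23.4 124. ]
-0.20536519474909073 [497.38958593  21.36589423] [5.99264745e+02 1.45112351e-01]
edge yaw -0.21490636 [ 9.7699636e-01 -2.1325594e-01  6.2012280e+02  7.6392197e+01]
edge yaw -0.23095834 [ 9.7344744e-01 -2.2891051e-01  5.8729749e+02 -6.7414368e+01]
```

```bash
python3 -c "
from h import *
plan((505,32.3,116.8,-.265),(505,32.3,50,-.265),(505+27*.965,32.3-27*.262,45,-.265))"
```

```text
units x,y,z: [ 0.18 -0.2   0.  ] turn units: 0.67
units x,y,z: [0.   0.   1.11] turn units: -0.0
units x,y,z: [0.45 0.   0.08] turn units: -0.0
```

```bash
python3 -m inch '[[[0.18,-0.2,0],0.67,1],[[0,0,0],0,1],[[0,0,0.2],0,1],[[0,0,0.25],0,1],[[0,0,0.25],0,1],[[0,0,0.2],0,1],[[0,0,0.1],0,1],[[0,0,0],0,1],[[0,0,0],0,1],[[0,0,0],0,1]]'
python3 - <<'E'
from h import *
p=eyes.read_camera("wrist");save("w5",p);s=env.state();print(s["eef_pos"],s["tcp_rot"],s["ft_force"])
m=axis(p,s["eef_pos"][2]+6);print(m[0],m[1],m[3])
for n,z in dict(stud_top=87,jam_nut_top=73,spanner_jaw=s["eef_pos"][2]+2,pin_top=56).items():
    for q in eyes.spot_point(n,p)[:1]: print(n,round(q["score"],2),np.round(q["centre"],1),atz(p,q["centre"],z).round(1))
g=p["pixels"][0:190,160:400,::-1];cv2.imwrite("pics/c5.png",cv2.resize(g,(720,570),interpolation=cv2.INTER_CUBIC))
plan((505,32.3,45,-.265))
E
```

```text
t: 17.25
eef_pos: [505.5, 32.1, 57.2]
tcp_rot: [-3.141, -0.001, -0.265]
ft_force: [0.6, -0.4, -1.7]
opening: 0.167
grip_force: 30.0
[505.43455058  32.12288021  57.18737587] [-3.14137111e+00 -7.13373402e-04 -2.64701104e-01] [-0.49024124 -0.46096844 -1.20339844]
-0.2636179927166674 [511.68635434  30.40526209] [610.66841563   3.69007108]
stud_top 0.68 [  3.6 275.9] [627.   -0.9  87. ]
pin_top 0.77 [165.3 242. ] [565.5  35.1  56. ]
units x,y,z: [-0.01 -0.    0.2 ] turn units: 0.0
```

View pics/c5.png

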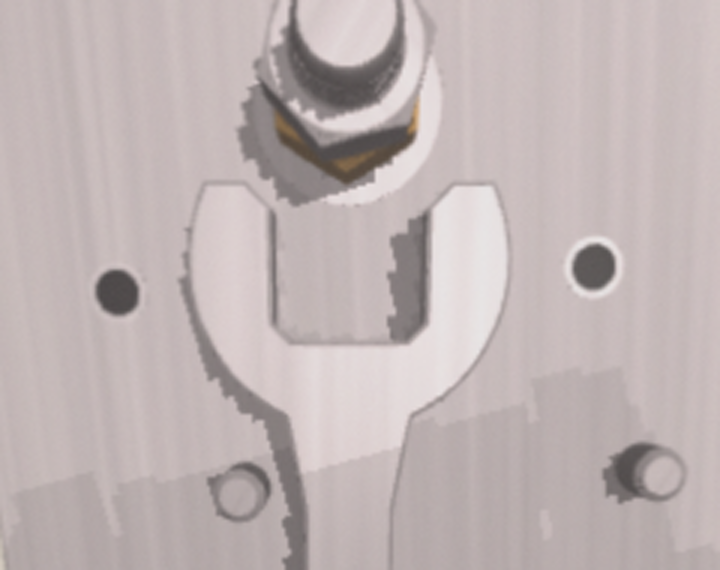

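The jaw (centre about crop column 350) lines up with the brass nut (about 347). The pin at crop (242,492) is clear, left of the shank. Lowering onto the plate.

```bash
python3 -m inch '[[[0,0,0.1],0,1],[[0,0,0.06],0,1],[[0,0,0.03],0,1],[[0,0,0.01],0,1],[[0,0,0],0,1],[[0.06,0,0],0,1],[[0.06,0,0],0,1],[[0.06,0,0],0,1],[[0,0,0],0,1],[[0,0,0],0,1]]'
```

```text
t: 18.8
eef_pos: [516.3, 29.1, 44.9]
tcp_rot: [-3.141, -0.001, -0.265]
ft_force: [1.0, -1.3, 1.6]
opening: 0.164
grip_force: 30.0
```

```bash
python3 -m inch '[[[0.05,0,0],0,1],[[0.05,0,0],0,1],[[0.05,0,0],0,1],[[0.05,0,0],0,1],[[0.05,0,0],0,1],[[0.02,0,0],0,1],[[0,0,0],0,1],[[0,0,0],0,1],[[0,0,0],0,1],[[0,0,0],0,1]]'
python3 - <<'E'
from h import *
p=eyes.read_camera("wrist");save("w6",p);s=env.state();print(s["eef_pos"],s["tcp_rot"],s["ft_force"],s["moment"])
m=axis(p,52);print(m[0],m[1],m[3])
for n,z in dict(stud_top=87,jam_nut_top=73,spanner_jaw=47,pin_top=56,set_nut_corner=49.5).items():
    for q in eyes.spot_point(n,p)[:1]: print(n,round(q["score"],2),np.round(q["centre"],1),atz(p,q["centre"],z).round(1))
# jaw bottom row: brightness profile
print((627.2-s["eef_pos"][0])*.965-(-.9-s["eef_pos"][1])*.262)
E
```

```text
t: 20.05
eef_pos: [530.7, 25.2, 44.9]
tcp_rot: [3.142, 0.001, -0.265]
ft_force: [-3.5, 1.1, 6.3]
opening: 0.165
grip_force: 30.0
[530.76399475  25.18199969  44.92989222] [ 3.14152853e+00  1.14225586e-03 -2.64716852e-01] [-3.45992907  1.53287414  5.29276074] [0.1412643  0.95501321 0.01602439]
-0.26602337705695045 [537.11195166  23.41867855] [636.12575064  -3.56076053]
stud_top 0.96 [ 68.  273.5] [ 6.276e+02 -2.000e-01  8.700e+01]
pin_top 0.87 [216.6 238.9] [566.1  36.   56. ]
99.89422898181931
```

The jaw is home: jaw centre ≈ (626.5,-1.0) against the stud at (627.3,-0.5). I'll release, lift straight up, and check the clearance of the spray can behind.

```bash
python3 -m inch '[[[0,0,0],0,0.4],[[0,0,0],0,0.3],[[0,0,0],0,0.2],[[0,0,-0.1],0,0.2],[[0,0,-0.5],0,0.1],[[0,0,-0.8],0,-0.1],[[0,0,-0.5],0,-0.1],[[0,0,0],-1,-0.1],[[0,0,0],-1,-0.1],[[0,0,0],-1,-0.1]]'
python3 - <<'E'
from h import *
sc=cv2.imread("pics/a_scene.png")
p=eyes.read_camera("wrist");s=env.state();print(s["eef_pos"],s["tcp_rot"])
m=axis(p,52);print(m[0],m[1],m[3])
q=eyes.read_camera("scene");t=eyes.read_camera("top")
print("can base",atz(q,(195,360),0),atz(q,(205,365),0),atz(t,(130,290),0),"can top tri",tri([(q,(66,378)),(t,(47,311))]))
for n,z in dict(stud_top=87,jam_nut_top=73).items():
    for r in eyes.spot_point(n,p)[:1]: print(n,np.round(r["centre"],1),atz(p,r["centre"],z).round(1))
g=p["pixels"][:,:,::-1];cv2.imwrite("pics/c7.png",g)
plan((627.3,-.6,130,3.641))
E
```

```text
t: 21.65
eef_pos: [531.3, 25.0, 159.4]
tcp_rot: [-3.142, -0.001, -0.0]
ft_force: [0.1, -0.1, -0.4]
opening: 0.548
grip_force: 0.0
[531.295019    25.03454003 159.27369663] [-3.14156580e+00 -4.66400435e-04  3.99532395e-03]
-0.26594052250574074 [522.95546123  27.52115482] [637.01410509  -3.54757609]
can base [ 738.64067208 -209.49526641    0.        ] [ 717.79731403 -232.79743433    0.        ] [ 725.25027506 -182.12947157    0.        ] can top tri [ 736.13528192 -202.2964797   309.37662729]
stud_top [ 98.5 311.6] [628.4  -1.8  87. ]
jam_nut_top [101.9 307.4] [ 6.268e+02 -1.000e-01  7.300e+01]
units x,y,z: [1.6  0.42 0.48] turn units: 30.23
```

View pics/c7.png

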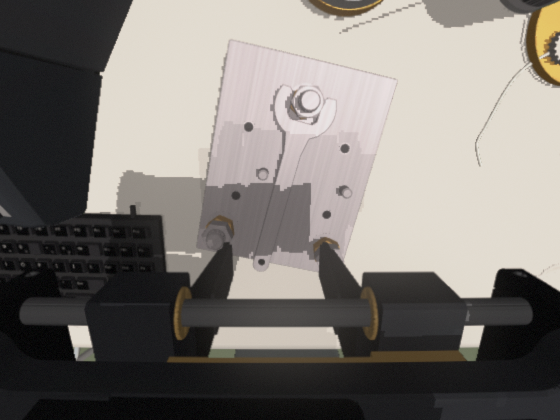

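The spanner lies alone on the brass nut (jaw around (105,308)), shank to the right of the pin at (262,174). Now I move over the stud and wind the wrist back, so there is a long clockwise stroke.

```bash
python3 -m inch '[[[0.8,0.21,0],0,-0.1],[[0.8,0.21,0],0,-0.1],[[0,0,0],-1,-0.1],[[0,0,0],-1,-0.1],[[0,0,0],-1,-0.1],[[0,0,0],-1,-0.1],[[0,0,0],-1,-0.1],[[0,0,0],-1,-0.1],[[0,0,0],-1,-0.1],[[0,0,0],-1,-0.1]]'
python3 -m inch '[[[0,0,0],-1,-0.1],[[0,0,0],-1,-0.1],[[0,0,0],-1,-0.1],[[0,0,0],-1,-0.1],[[0,0,0],-1,-0.1],[[0,0,0],-1,-0.1],[[0,0,0],-1,-0.1],[[0,0,0],-1,-0.1],[[0,0,0],-1,-0.1],[[0,0,0],-1,-0.1]]'
python3 -m inch '[[[0,0,0],-1,-0.1],[[0,0,0],-1,-0.1],[[0,0,0],-1,-0.1],[[0,0,0],-1,-0.1],[[0,0,0],-1,-0.1],[[0,0,0],-1,-0.1],[[0,0,0],-1,-0.1],[[0,0,0],-1,-0.1],[[0,0,0],-1,-0.1],[[0,0,0],-1,-0.1]]'
python3 -m inch '[[[0,0,0],-1,-0.1],[[0,0,0],-1,-0.1],[[0,0,0],-1,-0.1],[[0,0,0],-1,-0.1],[[0,0,0],-1,-0.1],[[0,0,0],-1,-0.1],[[0,0,0],-1,-0.1],[[0,0,0],-1,-0.1],[[0,0,0],-1,-0.1],[[0,0,0],-1,-0.1]]'
python3 - <<'E'
from h import *
s=env.state();print(s["eef_pos"],s["tcp_rot"],s["joints"])
q=eyes.read_camera("scene");t=eyes.read_camera("top");w=eyes.read_camera("wrist")
for c in (q,t,w):
    for n,z in (("stud_top",87),("spanner_jaw",47)):
        for r in eyes.spot_point(n,c)[:1]: print(n,round(r["score"],2),np.round(r["centre"],1),atz(c,r["centre"],z).round(1))
plan((627.3,-.7,100,3.641),(627.3,-.7,61.5,3.641))
E
```

```text
t: 23.2
eef_pos: [627.2, -0.5, 158.7]
tcp_rot: [-3.141, 0.0, 0.697]
ft_force: [-0.4, 0.6, -0.4]
opening: 0.552
grip_force: 0.0
t: 24.45
eef_pos: [627.2, -0.4, 158.8]
tcp_rot: [-3.141, -0.0, 1.57]
ft_force: [0.0, -0.3, 0.7]
opening: 0.551
grip_force: 0.0
t: 25.7
eef_pos: [627.2, -0.5, 158.7]
tcp_rot: [-3.142, -0.0, 2.442]
ft_force: [-0.3, -0.1, 0.7]
opening: 0.551
grip_force: 0.0
t: 26.95
eef_pos: [627.2, -0.4, 158.8]
tcp_rot: [3.141, -0.0, -2.968]
ft_force: [0.3, 0.2, 0.3]
opening: 0.551
grip_force: 0.0
[ 6.27184037e+02 -4.37277609e-01  1.58756755e+02] [ 3.14146249e+00 -1.58379192e-04 -2.96835164e+00] [-1.05999824e-01  5.51410638e-01  1.61388987e+00  9.83234238e-05
  9.76480270e-01 -1.85009222e+00]
stud_top 0.9 [152.3 250.5] [632.4   8.3  87. ]
spanner_jaw 0.95 [168.7 251.7] [627.6   3.3  47. ]
stud_top 0.84 [167.6 201.1] [6.268e+02 5.000e-01 8.700e+01]
spanner_jaw 0.59 [176.2 204.2] [620.7   0.8  47. ]
stud_top 0.75 [223.2 276.1] [6.278e+02 1.000e-01 8.700e+01]
spanner_jaw 0.89 [208.2 276.8] [6.261e+02 5.000e-01 4.700e+01]
units x,y,z: [-0.   -0.    0.98] turn units: -3.77
units x,y,z: [0.   0.   0.64] turn units: -0.0
```

```bash
python3 -m inch '[[[0,0,0.4],-1,-0.1],[[0,0,0.4],-1,-0.1],[[0,0,0.4],-1,-0.1],[[0,0,0.3],-0.77,-0.1],[[0,0,0.12],0,-0.1],[[0,0,0],0,0.2],[[0,0,0],0,1],[[0,0,0],0,1],[[0,0,0],0,1],[[0,0,0],0,1]]'
python3 -c "
from h import *
s=env.state();print(s['eef_pos'],s['tcp_rot'],s['moment'],s['joints'],s['grip_force'])"
```

```text
t: 28.65
eef_pos: [627.5, -0.5, 62.2]
tcp_rot: [-3.141, 0.001, -2.641]
ft_force: [-0.7, -0.9, 5.4]
opening: 0.25
grip_force: 30.0
[ 6.27475181e+02 -4.59246884e-01  6.22094417e+01] [-3.14118108e+00  7.67086480e-04 -2.64115461e+00] [ 0.13175269  0.23358559 -0.03302406] [-1.05993114e-01  6.71157202e-01  1.68909150e+00  1.40716473e-04
  7.80479082e-01 -2.17732728e+00] 30.00151609943714
```

```bash
echo 'from h import *
s=env.state();print(s["eef_pos"].round(1),s["tcp_rot"].round(3),"M",s["moment"].round(3),"F",s["ft_force"].round(1),"j6",s["joints"][5].round(3),"tau6",round(s["tau"][5],3),s["grip_force"].round(1))' > m.py
python3 -m inch '[[[0,0,0.001],1,1],[[0,0,0.001],1,1],[[0,0,0.001],1,1],[[0,0,0.001],1,1],[[0,0,0.001],1,1],[[0,0,0.001],1,1],[[0,0,0.001],1,1],[[0,0,0.001],1,1],[[0,0,0.001],1,1],[[0,0,0.001],1,1]]' >/dev/null; python3 m.py
python3 -m inch '[[[0,0,0.001],1,1],[[0,0,0.001],1,1],[[0,0,0.001],1,1],[[0,0,0.001],1,1],[[0,0,0.001],1,1],[[0,0,0.001],1,1],[[0,0,0.001],1,1],[[0,0,0.001],1,1],[[0,0,0.001],1,1],[[0,0,0.001],1,1]]' >/dev/null; python3 m.py
```

```text
Traceback (most recent call last):
  File "m.py", line 2, in <module>
    s=env.state();print(s["eef_pos"].round(1),s["tcp_rot"].round(3),"M",s["moment"].round(3),"F",s["ft_force"].round(1),"j6",s["joints"][5].round(3),"tau6",round(s["tau"][5],3),s["grip_force"].round(1))
                                                                                                                                                                                 ^^^^^^^^^^^^^^^^^^^^^
AttributeError: 'float' object has no attribute 'round'
Traceback (most recent call last):
  File "m.py", line 2, in <module>
    s=env.state();print(s["eef_pos"].round(1),s["tcp_rot"].round(3),"M",s["moment"].round(3),"F",s["ft_force"].round(1),"j6",s["joints"][5].round(3),"tau6",round(s["tau"][5],3),s["grip_force"].round(1))
                                                                                                                                                                                 ^^^^^^^^^^^^^^^^^^^^^
AttributeError: 'float' object has no attribute 'round'
```

```bash
sed -i 's/s\["grip_force"\].round(1)/s["grip_force"],s["opening"]/' m.py; python3 m.py; python3 m.py
```

```text
[627.3  -1.   61.1] [3.141e+00 1.000e-03 1.894e+00] M [-0.725  0.505 -0.023] F [-2.3 -3.6  6.6] j6 -0.429 tau6 -1.132 30.00046233843932 0.24574707771503562
[627.3  -1.   61.1] [3.141e+00 1.000e-03 1.894e+00] M [-0.725  0.505 -0.023] F [-2.3 -3.6  6.6] j6 -0.429 tau6 -1.132 30.00046233843932 0.24574707771503562
```

```bash
for k in 1; do python3 -m inch '[[[0,0,0.001],1,1],[[0,0,0.001],1,1],[[0,0,0.001],1,1],[[0,0,0.001],1,1],[[0,0,0.001],1,1],[[0,0,0],0,1],[[0,0,0],0,1],[[0,0,0],0,1],[[0,0,0],0,1],[[0,0,0],0,1]]' >/dev/null; python3 m.py; done
python3 -m inch '[[[0,0,0],0,1],[[0,0,0],0,1],[[0,0,0],0,1],[[0,0,0],0,1],[[0,0,0],0,1],[[0,0,0.001],1,1],[[0,0,0.001],1,1],[[0,0,0.001],1,1],[[0,0,0.001],1,1],[[0,0,0.001],1,1]]' >/dev/null; python3 m.py
```

```text
[627.1  -1.   60.8] [3.141e+00 1.000e-03 1.460e+00] M [-0.778  0.724 -0.109] F [-2.7 -3.   7.8] j6 0.004 tau6 -0.102 30.001926315017045 0.2470228214605444
[627.   -1.   60.5] [3.141e+00 1.000e-03 1.021e+00] M [-0.719  0.868  0.091] F [-4.  -3.   7.7] j6 0.444 tau6 -1.134 30.000749187692577 0.248807508461773
```

```bash
python3 -m inch '[[[0,0,0.001],1,1],[[0,0,0.001],1,1],[[0,0,0.001],1,1],[[0,0,0],0,1],[[0,0,0],0,1],[[0,0,0],0,1],[[0,0,0],0,1],[[0,0,0],0,1],[[0,0,0],0,1],[[0,0,0],0,1]]' >/dev/null; python3 m.py
python3 -m inch '[[[0,0,0],0,1],[[0,0,0],0,1],[[0,0,0],0,1],[[0,0,0],0,1],[[0,0,0],0,1],[[0,0,0],0,1],[[0,0,0],0,1],[[0,0,0.001],1,1],[[0,0,0.001],1,1],[[0,0,0.001],1,1]]' >/dev/null; python3 m.py
python3 - <<'E'
from h import *
for c in("scene","top"):
    p=eyes.read_camera(c)
    try: m=axis(p,52);print(c,m[0],m[1])
    except Exception as e: print(e)
E
```

```text
[626.9  -0.9  60.4] [3.142e+00 1.000e-03 7.620e-01] M [-0.631  0.92  -0.093] F [-5.3 -3.2  9.3] j6 0.703 tau6 -0.103 30.00216726504732 0.2477222779124354
[626.9  -0.8  60.2] [3.142e+00 1.000e-03 4.980e-01] M [-0.59   1.054  0.069] F [-5.  -2.6  9. ] j6 0.967 tau6 -1.135 30.000763395801187 0.24469205904730026
scene -0.25439007687617515 [506.83203093  26.44070861]
top -0.27182418515806095 [511.06632609  30.28033827]
```

```bash
python3 -m inch '[[[0,0,0],0,1],[[0,0,0],0,1],[[0,0,0],0,1],[[0,0,0],0,1],[[0,0,0],0,1],[[0,0,0],0,1],[[0,0,0],0,1],[[0,0,0.001],1,1],[[0,0,0.001],1,1],[[0,0,0.001],1,1]]' >/dev/null; python3 m.py
python3 -m inch '[[[0,0,0],0,1],[[0,0,0],0,1],[[0,0,0],0,1],[[0,0,0],0,1],[[0,0,0],0,1],[[0,0,0],0,1],[[0,0,0],0,1],[[0,0,0.001],1,1],[[0,0,0.001],1,1],[[0,0,0.001],1,1]]' >/dev/null; python3 m.py
python3 - <<'E'
from h import *
for c in("scene","top"):
    p=eyes.read_camera(c)
    try: m=axis(p,52);print(c,m[0],m[1])
    except Exception as e: print(e)
E
```

```text
[626.8  -0.7  60. ] [3.141e+00 1.000e-03 2.360e-01] M [-0.366  1.142  0.025] F [-5.1 -1.6 10. ] j6 1.229 tau6 -1.135 30.000794890802354 0.25101683351313325
[ 6.268e+02 -6.000e-01  5.990e+01] [ 3.141e+00  1.000e-03 -2.600e-02] M [-0.254  1.082  0.051] F [-4.9 -2.2 10. ] j6 1.491 tau6 -1.136 30.000743334239814 0.24560701740243948
list index out of range
top -0.2783629518015441 [506.7713146   31.77923051]
```

```bash
python3 -m inch '[[[0,0,0],0,1],[[0,0,0],0,1],[[0,0,0],0,1],[[0,0,0],0,1],[[0,0,0],0,1],[[0,0,0],0,1],[[0,0,0],0,1],[[0,0,0.001],1,1],[[0,0,0.001],1,1],[[0,0,0.001],1,1]]' ; python3 m.py
python3 - <<'E'
from h import *
for c in("scene","top"):
    p=eyes.read_camera(c)
    try: m=axis(p,52);print(c,m[0],m[1])
    except Exception as e: print(e)
E
```

```text
t: 40.3
eef_pos: [626.8, -0.6, 59.7]
tcp_rot: [3.141, 0.001, -0.288]
ft_force: [-5.2, -0.7, 9.7]
opening: 0.251
grip_force: 30.0
[ 6.268e+02 -6.000e-01  5.970e+01] [ 3.141e+00  1.000e-03 -2.880e-01] M [-0.082  1.09   0.065] F [-5.2 -0.7  9.7] j6 1.752 tau6 -1.105 30.000782641272963 0.2505165829361044
scene -0.2713398623351364 [508.08530052  26.08370382]
top -0.27555776921775776 [504.78850203  32.33944007]
```

```bash
python3 -m inch '[[[0,0,0],0,1],[[0,0,0],0,1],[[0,0,0],0,1],[[0,0,0],0,1],[[0,0,0],0,1],[[0,0,0],0,1],[[0,0,0],0,1],[[0,0,0.001],1,1],[[0,0,0.001],1,1],[[0,0,0.001],1,1]]' >/dev/null; python3 m.py
python3 - <<'E'
from h import *
for c in("scene","top"):
    p=eyes.read_camera(c)
    try: m=axis(p,52);print(c,m[0],m[1])
    except Exception as e: print(e)
E
python3 m.py
```

```text
[ 6.269e+02 -5.000e-01  5.960e+01] [ 3.141  0.    -0.549] M [0.077 1.076 0.124] F [-4.2  0.2  9.4] j6 2.014 tau6 -1.051 30.001169437891804 0.24846912240110922
scene -0.25373745915093115 [506.07333953  26.75585674]
top -0.26939885902533434 [507.20393247  31.67509968]
[ 6.269e+02 -5.000e-01  5.950e+01] [ 3.141  0.    -0.547] M [-0.004  1.133 -0.158] F [-5.2  0.3  9.4] j6 2.012 tau6 -0.021 30.002239871537313 0.24869306924719375
```

```bash
python3 -m inch '[[[0,0,0],0,1],[[0,0,0],0,1],[[0,0,0],0,1],[[0,0,0],0,1],[[0,0,0],0,1],[[0,0,0],0,1],[[0,0,0],0,1],[[0,0,0],0,1],[[0,0,0.001],1,1],[[0,0,0.001],1,1]]' >/dev/null; python3 m.py
python3 - <<'E'
from h import *
for c in("scene","top"):
    p=eyes.read_camera(c)
    try: m=axis(p,52);print(c,m[0],m[1])
    except Exception as e: print(e)
E
python3 m.py
```

```text
[ 6.269e+02 -4.000e-01  5.940e+01] [ 3.141  0.    -0.724] M [0.029 1.007 0.201] F [-5.   0.1 10.9] j6 2.189 tau6 -0.999 30.000671863672324 0.24955229493408315
scene -0.27461943996253807 [510.27420098  29.63286367]
top -0.31004751419699006 [505.98718864  38.32592458]
[ 6.269e+02 -4.000e-01  5.940e+01] [ 3.141  0.    -0.721] M [-0.019  1.047 -0.065] F [-4.7 -0.2 10.9] j6 2.186 tau6 0.033 30.002230206155218 0.24612636883143463
```

```bash
python3 -m inch '[[[0,0,0],0,1],[[0,0,0],0,1],[[0,0,0],0,1],[[0,0,0],0,1],[[0,0,0],0,1],[[0,0,0],0,1],[[0,0,0],0,1],[[0,0,0],0,1],[[0,0,0.001],1,1],[[0,0,0.001],1,1]]' >/dev/null; python3 m.py
python3 - <<'E'
from h import *
for c in("scene","top"):
    p=eyes.read_camera(c)
    try: m=axis(p,52);print(c,m[0],m[1])
    except Exception as e: print(e)
E
python3 m.py
```

```text
[ 6.269e+02 -4.000e-01  5.930e+01] [ 3.141  0.    -0.898] M [0.184 0.958 0.233] F [-4.4  1.2 10. ] j6 2.363 tau6 -0.937 30.001085037365556 0.24981780683553578
scene -0.3768610707223348 [515.43837565  36.45509856]
list index out of range
[ 6.269e+02 -4.000e-01  5.930e+01] [ 3.141  0.    -0.896] M [ 0.056  0.992 -0.078] F [-4.4  0.8 10.4] j6 2.361 tau6 0.034 30.00231193844229 0.25192926528261017
```

```bash
python3 -m inch '[[[0,0,0],0,1],[[0,0,0],0,1],[[0,0,0],0,1],[[0,0,0],0,1],[[0,0,0],0,1],[[0,0,0],0,1],[[0,0,0],0,1],[[0,0,0.001],1,1],[[0,0,0.001],1,1],[[0,0,0.001],0.4,1]]'; python3 m.py
python3 - <<'E'
from h import *
for c in("scene","top"):
    p=eyes.read_camera(c)
    try: m=axis(p,52);print(c,m[0],m[1])
    except Exception as e: print(e)
E
python3 m.py
```

```text
t: 46.1
eef_pos: [627.0, -0.3, 59.2]
tcp_rot: [3.141, 0.0, -1.106]
ft_force: [-4.2, 1.8, 10.6]
opening: 0.248
grip_force: 30.0
[ 6.27e+02 -3.00e-01  5.92e+01] [ 3.141  0.    -1.106] M [0.258 1.003 0.386] F [-4.2  1.8 10.6] j6 2.571 tau6 0.248 30.002418720396236 0.24815510658031528
scene -0.38066909602822346 [513.32229743  38.19403732]
top -0.37839858397782555 [500.73420184  45.16268022]
[ 6.27e+02 -3.00e-01  5.92e+01] [ 3.141  0.    -1.105] M [0.21  0.943 0.194] F [-4.4  1.9 10.8] j6 2.57 tau6 0.248 30.002034864155576 0.25018519358159874
```

```bash
python3 -m inch '[[[0,0,0],0,1],[[0,0,0],0,1],[[0,0,0],0,1],[[0,0,0],0,1],[[0,0,0],0,1],[[0,0,0],0.3,1],[[0,0,0],0.3,1],[[0,0,0],0,1],[[0,0,0],0,1],[[0,0,0],0,1]]' >/dev/null; python3 m.py;python3 m.py
```

```text
[ 6.27e+02 -3.00e-01  5.92e+01] [ 3.141  0.    -1.157] M [0.195 0.928 0.269] F [-4.8  0.4  9.7] j6 2.622 tau6 0.3 30.002090902416967 0.2477397555491974
[ 6.27e+02 -3.00e-01  5.92e+01] [ 3.141  0.    -1.157] M [0.195 0.928 0.269] F [-4.8  0.4  9.7] j6 2.622 tau6 0.3 30.002090902416967 0.2477397555491974
```

Torque rise over free running is about 0.37–0.40 N m, at target. Releasing and lifting clear.

```bash
python3 -m inch '[[[0,0,0],0,1],[[0,0,0],0,0.5],[[0,0,0],0,0.2],[[0,0,0],0,0.1],[[0,0,0],0,0.1],[[0,0,-0.3],0,0.1],[[0,0,-0.7],0,0.1],[[0,0,-0.8],0,0.1],[[0,0,0],0,0.1],[[0,0,0],0,0.1]]'
python3 - <<'E'
from h import *
p=eyes.read_camera("wrist");save("w9",p)
m=axis(p,52);print(m[0],m[1],m[3])
for c in("wrist","scene","top"):
    p=eyes.read_camera(c)
    for n,z in (("stud_top",87),("spanner_jaw",47),("set_nut_corner",49.5)):
        for r in eyes.spot_point(n,p)[:1]: print(c,n,round(r["score"],2),np.round(r["centre"],1),atz(p,r["centre"],z).round(1))
E
```

```text
t: 48.8
eef_pos: [627.0, -0.4, 166.6]
tcp_rot: [-3.141, -0.0, -1.158]
ft_force: [-0.7, 0.3, 0.1]
opening: 0.449
grip_force: 0.0
-0.30779876513017823 [569.91417341  18.48250568] [639.66945169  -3.69284435]
wrist stud_top 0.8 [220.7 277.5] [625.1  -0.8  87. ]
wrist spanner_jaw 0.65 [208.3 270.1] [631.3   2.3  47. ]
wrist set_nut_corner 0.58 [195.9 270.6] [636.   -9.8  49.5]
scene stud_top 0.56 [156.2 250.4] [622.2   0.7  87. ]
scene spanner_jaw 0.81 [169.9 250.3] [622.7   3.4  47. ]
scene set_nut_corner 0.43 [167.4 261.3] [640.9 -12.8  49.5]
top spanner_jaw 0.91 [173.9 203.9] [625.5   1.2  47. ]
```

View pics/w9.png

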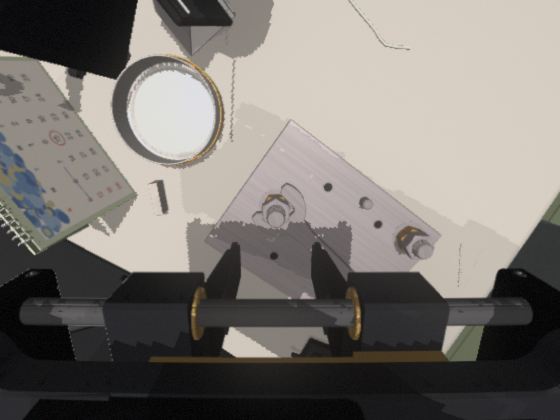

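The spanner's head lies flat round the nut at (210,275), and the hand is clear of everything. Handing in.

```bash
python3 -c "
from cell import env
print(env.job_done())"
```

```text
the job is handed in; nothing more can be done
None
```

I handed the job in at about 49 s. The spanner lies flat on the brass nut with its shank swung to the pin, and the steel nut is tightened to about 0.37–0.40 N m (rise over free running). I did not measure the brass nut's turn directly and no verdict was returned; the spanner swung about 0.1 rad.

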